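Set a square tube on the tilted deburring rail

ROBOT

A 6-joint arm with a two-finger parallel gripper is mounted at the origin on the work surface. World frame = base frame: x ahead of the robot, y to its left, z up, the work surface at z = 0. Lengths are in mm, angles in rad, forces in N, time in s.
With the tool pointing down it reaches from about 300 to 850 mm from the base axis. Payload 5.4 kg.
Tool frame: the origin (TCP) lies on the mounting face of the last link; the fingertips stand 173 mm ahead of it and the grasp point (between the pads) lies 155 mm ahead of it; z points along the fingers, x is the direction in which the jaws open and shut, and the axes are right-handed (so a half turn about z gives the same grasp; the last joint's range is limited). The gripper opens to 85 mm and grips with 20 to 120 N. Pads are 22 mm wide; open, the fingers measure 114 mm over their backs; the gripper's body (76 mm by 85 mm) begins 54 mm behind the grasp point. The pads swing forward as they close: fully open they stand 13 mm farther back than shut.
Start: joints at [0.982, 0.158, 1.597, -0, 1.386, -0.21], TCP at [212.647, 534.218, 404.699] pointing down, gripper open.
Joint ranges: [-2.91, 2.91], [-0.94, 2.29], [0.18, 2.7], [-1.29, 4.43], [0.17, 2.64], [-3, 3]. Speed limits (rad/s): [2.57, 2.57, 3.14, 3.14, 3.14, 3.14].

INTERFACE

Orientations are given as a 3x3 rotation matrix whose columns are the frame's x, y, z axes.
In Python, from bench import manip gives the robot as it stands. The module is installed in compiled form; this text tells all that it offers.
- The arm moves only by the shell command python3 -m handwheel 'ROWS'. ROWS is JSON, a list of rows, each an object of numbers: "grip": the finger opening in m, from 0 to 0.0854; "dx", "dy", "dz": the shift along the tool's x, y, z in m; "yaw": the turn about the tool's z in degrees. In form: [{"grip": .., "dx": .., "dy": .., "dz": .., "yaw": ..}, ...]. A call has 1 to 12 rows; each row is the pose to reach, as a shift and turn from the pose commanded when the call began, along the tool's axes at that moment; what a row does not reach only later rows make up. A row lasts 1/8 s, in which the tool goes at most 62.5 mm and 10.7 degrees, less where a joint would pass 70% of its speed; a pose out of reach is approached as far as the arm can. A call with a gripper value outside its range is refused whole. The fingers move at their own pace and stop on an object; the grip force is fixed at half the most. Time passes only in rows, so rows that repeat a pose let the fingers close. It gives the time, the measured TCP pose, the force and the opening at its end, in the units of the state.
- manip.get_obs(): the state, without advancing time (a new reading comes with each control period).
- manip.capture(name): name is "scene" or "top" or "wrist"; returns (picture, depth): 384x512x3 uint8, blue, green, red; 384x512 float32, mm along the optical axis (not along the pixel's ray), 0 where there is no reading.
- manip.get_calibration(name): a dict with "K" (3x3 intrinsics, pixels), "camera_from_world" (4x4, takes a point from world to camera coordinates). Camera axes: x right, y down, z forward; pixel columns grow to the right and rows downward; lengths in mm; the calibration is good to about 2 mm. A picture is of the moment at which its call begins: read the wrist's pose just before it. get_calibration takes no time and is no camera call; for the wrist camera it gives the pose at the moment of the call.
- manip.close_job(): hands the job in, once; it reports no verdict.
Trained networks look in the newest picture that a camera, given by its name, has taken for a name from the list of things; names that differ only in an ending like _2 or _b are one class to them, and where a whole thing is asked for, a point or a joint stands for the part that bears it (a point fixed in the world has none). Each returns a list of dicts, best first, with "confidence" (0 to 1); they miss things now and then, are a little off and sometimes report something else, mostly with a low value. They report only what shows in the picture. A call takes as long as a camera call. They do not tell look-alikes from the thing itself.
- manip.search_frame(camera, thing): "bbox" ([left, top, right, bottom] in pixels, round what is visible of it).
- manip.cut_out(camera, thing): "pixels" (384x512 bool, what is visible of it) and "bbox" ([left, top, right, bottom] in pixels, round what is visible of it).
- manip.landmark_of(camera, thing): "at" ([column, row] in pixels: a listed point, or the origin of a listed thing).
The state is a dict: "clock": time; "joints": joint angles; "joint_velocities": joint speeds; "joint_torque": joint torques, N m; "eef_pos": TCP position; "orientation": TCP orientation; "ft_force": force on the tool from outside, world axes, zero at the start; "torque": the same for the moment, N m; "gripper_width": opening from 0.0 (shut) to 1.0 (fully open).
Only numpy, scipy, OpenCV 4.12 (cv2) and the standard library are available. Lean on these libraries where they do the work, as an engineer would, in place of code of your own. Each camera call takes 0.05 s, during which the arm holds its last target. There are 200 camera calls.

TASK

Lay the yellow square tube lengthwise on the narrow tilted rail of the deburring rest, underneath the clear guard, and ease it down the rail until its end presses firmly against the red foot plate for a moment. Then let go so that it stays there, flat on the rail, in its middle and straight along it. Set it down gently, do not touch the guard or change the rail's tilt, and leave everything else on the bench where it is.

Things in the scene. Friction and masses are not known exactly. Their poses are not given: they have to be found in the camera images.
- tube: yellow-painted square steel tube, hollow (3 mm wall, open ends), 120 mm long, 40 x 40 mm across, about 0.35 kg, lying on the bench; origin at its very centre (20 mm above what it lies on), x along its length; both ends and all four sides are alike
- rest: fixed green deburring rest: base plate 220 (x) x 150 (y) x 12 mm; origin under the middle of the base plate, x points from its front (the robot's side) to its back. On it a cradle tilts about a level axis along y at x = -75 mm, 45 mm above the bench. A clear guard stands over it on two steel posts of 12 mm at x = 88 mm, y = +-82 mm
- cradle (a joint): tilt of the cradle and its rail above level, rad (stiff: it stays as set); the rail rises away from the robot
- rail_foot (a point): on the tilted cradle: the point where the middle of the steel rail's top face meets the foot plate. Its x axis runs up along the rail, y across it, z square out of the rail's top face. The rail is 178 mm long, only 18 mm wide and stands 30 mm proud of a grey plate 56 mm wide
- rail_end (a point): middle of the rail's top face at its upper end, 178 mm up the rail from rail_foot, same axes
- foot: red foot plate across the lower end of the rail, square to it: 44 mm wide, 8 mm thick, standing 25 mm above the rail's top face; origin on the tilt axis, 30 mm straight below rail_foot in the rail's own axes; its face towards the tube is the plane x = 0 of rail_foot
- guard: clear plastic guard with orange edges, level, 135 mm (x) x 180 mm (y), 8 mm thick, over the upper part of the rail; origin at the middle of its front lower edge, 250 mm above the bench; it extends towards +x from there. It leaves no room for an upright gripper above the middle of the tube, only for one that leans back towards the robot like the rail
- blue_tube: blue-painted square steel tube, otherwise the same as the yellow one (120 x 40 x 40 mm, origin at its centre); a bystander
- wrench: steel wrench lying on the bench, 170 mm long along its x, about 12 mm high; a bystander
- hammer: hammer lying on the bench, 280 mm long along its x; a bystander
- spray_can: spray can, 62 mm across, 170 mm tall, origin under its centre; a bystander
- jar: amber jar with steel cap, 68 mm across, 85 mm tall, origin under its centre; a bystander
- tape: orange and black tape measure, 70 x 35 x 60 mm, origin under its centre; a bystander
- disc: black cutting disc lying flat, 115 mm across, 7 mm thick, origin under its centre; a bystander
- clamp: steel locking clamp lying flat, about 250 mm long along its x, 24 mm high; a bystander
Things that resemble listed ones, but are neither listed nor needed, are in the scene too. There is more than one size of the tube; the job needs the largest.

How it is judged (in metres and radians):
On the way, in this order (a step that is already met when the one before it is completed fails the run):
1. the yellow tube has been lifted clear of the bench (its centre above 80 mm) (height (world z) of tube above 0.08 m), for 0.1 s.
2. lying along the rail, the tube is pressed against the foot plate with more than 3 N for 0.15 s (contact force between tube and foot above 3 N and x of tube in the frame of rail_foot between 0.0565 and 0.063 m and y of tube in the frame of rail_foot between -0.008 and 0.008 m and z of tube in the frame of rail_foot between 0.017 and 0.0235 m and angle between the x axis of tube and the x axis of rail_foot, either way round below 0.15 rad), for 0.15 s.
At the end, for the whole second after the job is handed in: The yellow tube rests, released and still, on the rail: its lower end within about 3 mm of the foot plate, its middle line within 8 mm of the rail's, one side flat on the rail (centre 17 to 23.5 mm above it), straight along it within 0.10 rad (x of tube in the frame of rail_foot between 0.0565 and 0.063 m and y of tube in the frame of rail_foot between -0.008 and 0.008 m and z of tube in the frame of rail_foot between 0.017 and 0.0235 m and angle between the x axis of tube and the x axis of rail_foot, either way round below 0.1 rad and linear speed of tube below 0.01 m/s and angular speed of tube below 0.1 rad/s and contact force between tube and the fingers below 0.05 N); the robot touches nothing.
It fails at once if the tube is rammed into the rest (more than 100 N between them) (contact force between tube and rest above 100 N).
It fails at once if the tube is dropped onto the rail (faster than 0.3 m/s within 25 mm above it) (x of tube in the frame of rail_foot between 0.02 and 0.15 m and y of tube in the frame of rail_foot between -0.04 and 0.04 m and z of tube in the frame of rail_foot between 0 and 0.045 m and linear speed of tube above 0.3 m/s).
It fails at once if the clear guard is touched (more than 1 N) (contact force between guard and anything else above 1 N).
It fails at once if the rail's tilt is changed (its upper end moves more than 10 mm) (distance of rail_end from where it was at the start of the episode above 0.01 m).
It fails at once if another thing on the bench is moved (more than 20 mm) (distance of any of blue_tube, wrench, hammer, spray_can, jar, tape, disc, clamp from where it was at the start of the episode above 0.02 m).
It also fails if it takes over 38 s, if anything falls off the work surface, if the arm or the gripper's body presses on something with over 40 N, if the wrist force passes 120 N, or if a joint passes its speed limit or range.

## Working session

There is one attempt and no reset: what is moved stays moved. The work goes in short steps, Python scripts to look and compute and a shell command to move; the robot and the scene stay as the last step left them, time stands still between calls to the robot, and variables do not carry over. Pictures are saved under pics/ and viewed, about 8 in all and at most 12, crops included, and the job is handed in when it is done.

```bash
mkdir -p pics; cat > h.py <<'E'
import numpy as np, cv2
from bench import manip
def cap(n):
    im,d=manip.capture(n); c=manip.get_calibration(n); return im,d,np.array(c["K"]),np.linalg.inv(np.array(c["camera_from_world"]))
def pts(mask,d,K,T):
    v,u=np.nonzero(mask&(d>0)); z=d[v,u]
    p=np.c_[(u-K[0,2])*z/K[0,0],(v-K[1,2])*z/K[1,1],z]
    return p@T[:3,:3].T+T[:3,3]
E
python3 - <<'E'
from h import *
o=manip.get_obs();print(o)
for n in("scene","top"):
    im,d,K,T=cap(n);cv2.imwrite(f"pics/{n}0.png",im);np.savez(f"{n}0.npz",im=im,d=d,K=K,T=T)
    print(n,T.round(2).tolist())
    for t in("tube","rest"):
        for r in manip.cut_out(n,t):
            p=pts(np.array(r["pixels"]),d,K,T);print(t,r["confidence"],r["bbox"],np.median(p,0).round(),p.min(0).round(),p.max(0).round())
    for t in("rail_foot","rail_end"):print(t,manip.landmark_of(n,t))
a=[cv2.imread(f"pics/{n}0.png") for n in("scene","top")]
cv2.imwrite("pics/both.png",cv2.resize(np.vstack(a),(800,1200))[:, :]) 
E
```

```text
{'clock': 0.0, 'joints': array([ 9.81892269e-01,  1.59041559e-01,  1.59824461e+00, -1.85122662e-05,
        1.38620950e+00, -2.10108327e-01]), 'joint_velocities': array([ 5.96254286e-05, -1.95710222e-03,  7.55462148e-04,  1.29121224e-03,
       -2.38281334e-03,  2.59069875e-04]), 'joint_torque': array([-3.73684343e-04, -3.95997226e+01, -3.31429517e+01, -2.05671440e-04,
        8.32543534e-03, -2.06090100e-06]), 'eef_pos': array([212.50073831, 533.98605832, 403.71460225]), 'orientation': array([[ 3.69797693e-01,  9.29111716e-01, -1.04189901e-03],
       [ 9.29110428e-01, -3.69798967e-01, -1.59256239e-03],
       [-1.86496155e-03, -3.79113336e-04, -9.99998189e-01]]), 'ft_force': array([-0.62950327, -0.8901764 , -0.31332876]), 'torque': array([-0.00262021,  0.02900841, -0.0135483 ]), 'gripper_width': 1.0017852214400225}
scene [[0.7, 0.52, -0.48, 1048.44], [0.71, -0.5, 0.49, -510.58], [0.01, -0.69, -0.73, 883.25], [0.0, 0.0, 0.0, 1.0]]
tube 0.9 [80.7, 260.4, 105.7, 293.9] [ 416. -476.   31.] [ 361. -500.   -3.] [ 453. -450.   35.]
tube 0.68 [103.3, 232.3, 139.5, 248.1] [ 356. -363.   30.
[... 432 characters left out ...]
at': [335.8, 157.9], 'confidence': 0.89}]
top [[0.06, -0.98, 0.21, 325.2], [-1.0, -0.06, 0.01, -31.92], [-0.0, -0.21, -0.98, 1331.34], [0.0, 0.0, 0.0, 1.0]]
tube 0.84 [343.5, 208.6, 369.3, 246.2] [ 490. -335.   39.] [ 432. -387.   -6.] [ 554. -290.   49.]
tube 0.64 [349.9, 258.5, 376.1, 284.3] [ 352. -359.   29.] [ 313. -398.   -5.] [ 394. -322.   38.]
tube 0.56 [386.1, 238.7, 405.2, 269.1] [ 405. -471.   29.] [ 360. -509.   -5.] [ 454. -450.   37.]
tube 0.24 [138.4, 112.8, 231.1, 217.3] [629. 194. 253.] [502.  78.  -7.] [862. 412. 264.]
rest 0.58 [141.6, 117.0, 229.6, 214.4] [628. 193. 254.] [505.  81.  -3.] [791. 403. 264.]
rail_foot [{'at': [211.4, 197.4], 'confidence': 0.79}]
rail_end []
```

View pics/scene0.png

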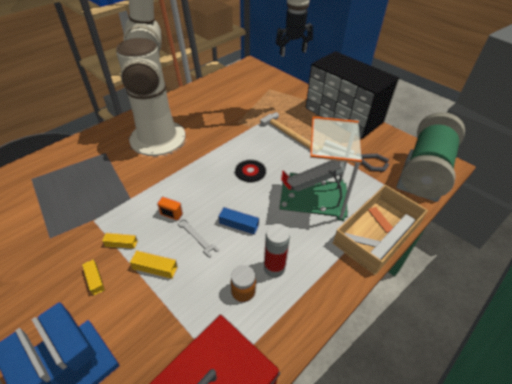

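View pics/top0.png

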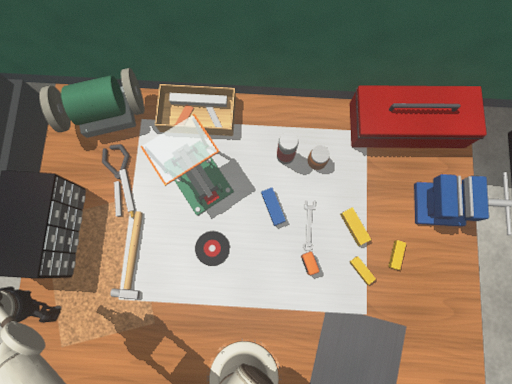

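The top view shows three yellow tubes: (356,227), (398,255) and (363,270). The one at (356,227) is the largest, at about 40 mm high against 30 mm for the others. I'll confirm it in an enlarged crop and measure the rest.

```bash
python3 - <<'E'
from h import *
A={n:np.load(n+"0.npz") for n in("scene","top")}
crops=[]
for n,(u0,v0,u1,v1) in(("top",(335,195,415,295)),("scene",(70,220,190,300)),("scene",(265,105,385,225)),("top",(135,110,235,220))):
    crops.append(cv2.resize(A[n]["im"][v0:v1,u0:u1],(400,300),interpolation=cv2.INTER_CUBIC) if 0 else cv2.copyMakeBorder(x:=cv2.resize(A[n]["im"][v0:v1,u0:u1],None,fx=300/(v1-v0),fy=300/(v1-v0),interpolation=cv2.INTER_CUBIC)[:,:400],0,0,0,400-x.shape[1],cv2.BORDER_CONSTANT))
cv2.imwrite("pics/crop.png",np.vstack([np.hstack(crops[:2]),np.hstack(crops[2:])]))
for n,a in A.items():
    im,d,K,T=(a[k] for k in("im","d","K","T"))
    hsv=cv2.cvtColor(im,cv2.COLOR_BGR2HSV);H,S,V=cv2.split(hsv)
    full=np.ones(d.shape,bool)
    def inb(b):
        m=np.zeros(d.shape,bool);m[b[1]:b[3],b[0]:b[2]]=1;return m
    yel=(H>18)&(H<35)&(S>130)
    b=(335,200,375,250) if n=="top" else (122,245,180,280)
    p=pts(yel&inb(b),d,K,T);q=p[(p[:,2]>33)&(p[:,2]<50)]
    print(n,"tube",len(q),cv2.minAreaRect(q[:,:2].astype(np.float32)),q[:,2].mean())
    bb=(135,110,235,220) if n=="top" else (265,105,370,225)
    grn=(H>40)&(H<95)&(S>60)&inb(bb);p=pts(grn,d,K,T);p=p[(p[:,2]<25)&(p[:,2]>5)]
    print("base",len(p),cv2.minAreaRect(p[:,:2].astype(np.float32)),p[:,2].mean())
    red=((H<6)|(H>172))&(S>140)&inb(bb);p=pts(red,d,K,T)
    print("red",len(p),p.round().tolist()[::3])
    org=(H>6)&(H<20)&(S>120)&inb(bb);p=pts(org,d,K,T);p=p[(p[:,2]>235)&(p[:,2]<270)]
    print("guard",len(p),cv2.minAreaRect(p[:,:2].astype(np.float32)),cv2.boxPoints(cv2.minAreaRect(p[:,:2].astype(np.float32))).round().tolist())
E
```

```text
scene tube 578 ((490.6967468261719, -337.03228759765625), (119.3264389038086, 39.68893814086914), 30.868165969848633) 41.00177250602041
base 1507 ((630.6182861328125, 193.52011108398438), (214.2330322265625, 166.60995483398438), 35.41572570800781) 13.706305093311874
red 65 [[533.0, 141.0, 89.0], [540.0, 133.0, 90.0], [542.0, 131.0, 89.0], [541.0, 149.0, 75.0], [547.0, 131.0, 87.0], [547.0, 147.0, 77.0], [548.0, 130.0, 85.0], [548.0, 146.0, 74.0], [552.0, 126.0, 86.0], [554.0, 114.0, 91.0], [553.0, 130.0, 80.0], [556.0, 122.0, 83.0], [555.0, 118.0, 80.0], [559.0, 129.0, 75.0], [561.0, 126.0, 74.0], [562.0, 121.0, 74.0], [561.0, 122.0, 68.0], [564.0, 125.0, 63.0], [569.0, 133.0, 61.0], [570.0, 132.0, 58.0], [573.0, 129.0, 57.0], [574.0, 129.0, 53.0]]
guard 249 ((649.980712890625, 214.046875), (134.33102416992188, 185.46389770507812), 37.80429458618164) [[540.0, 246.0], [654.0, 100.0], [760.0, 182.0], [646.0, 328.0]]
top tube 424 ((490.1500244140625, -336.90185546875), (117.70481872558594, 39.61601257324219), 30.756059646606445) 39.5569453397087
base 549 ((600.5897827148438, 175.34341430664062), (145.1701202392578, 145.53749084472656), 36.878726959228516) 12.152090459066132
red 27 [[552.0, 117.0, 96.0], [549.0, 124.0, 91.0], [551.0, 115.0, 85.0], [547.0, 121.0, 86.0], [543.0, 127.0, 88.0], [540.0, 133.0, 86.0], [535.0, 142.0, 91.0], [536.0, 133.0, 87.0], [534.0, 140.0, 81.0]]
guard 241 ((652.748291015625, 213.53729248046875), (137.03416442871094, 179.93405151367188), 37.19074630737305) [[544.0, 244.0], [653.0, 100.0], [762.0, 183.0], [653.0, 327.0]]
```

View pics/crop.png

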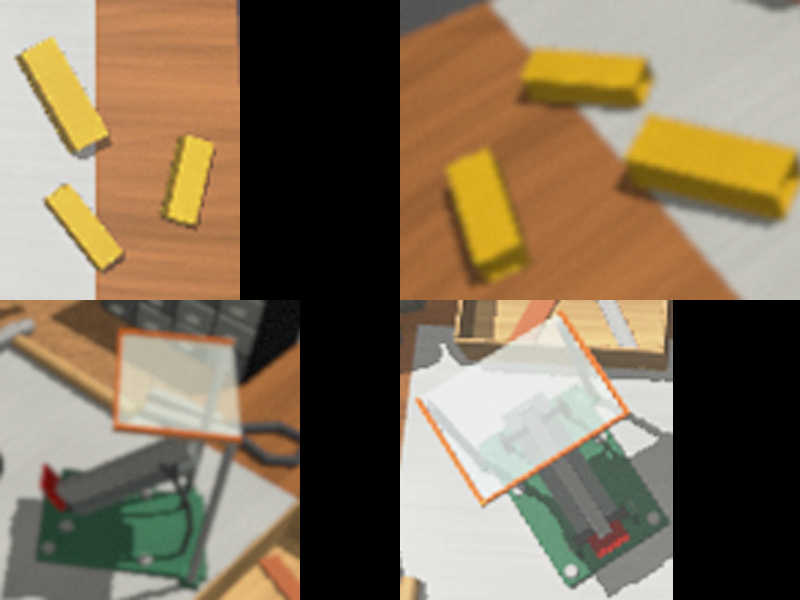

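The crop confirms it: the yellow tube at top (356,227) and scene (153,263) is clearly the longest and thickest of the three, at 119 x 40 mm. The rest is yawed about 37°, with the red foot near (545,131). I'll find where the wrist camera sits so I can use it to measure the rail.

```bash
python3 - <<'E'
from h import *
o=manip.get_obs();c=manip.get_calibration("wrist")
T=np.linalg.inv(np.array(c["camera_from_world"]));R=o["orientation"]
print(c["K"],(R.T@(T[:3,3]-o["eef_pos"])).round(1),(R.T@T[:3,:3]).round(3))
E
python3 -m handwheel '[{"grip":0.085,"dx":0,"dy":0.06,"dz":0}]'
```

```text
[[306.24606092   0.         255.76607713]
 [  0.         306.24606092 195.87826725]
 [  0.           0.           1.        ]] [  0.1 -71.4  31.8] [[ 1.    -0.001  0.   ]
 [ 0.001  0.958  0.286]
 [-0.001 -0.286  0.958]]invalid input
```

```bash
python3 -m handwheel '[{"grip":0.085,"dx":0,"dy":0,"dz":-0.06,"yaw":0},{"grip":0.085,"dx":-0.26,"dy":0.435,"dz":-0.06,"yaw":0},{"grip":0.085,"dx":-0.26,"dy":0.435,"dz":-0.06,"yaw":0},{"grip":0.085,"dx":-0.26,"dy":0.435,"dz":-0.06,"yaw":0},{"grip":0.085,"dx":-0.26,"dy":0.435,"dz":-0.06,"yaw":0},{"grip":0.085,"dx":-0.26,"dy":0.435,"dz":-0.06,"yaw":0},{"grip":0.085,"dx":-0.26,"dy":0.435,"dz":-0.06,"yaw":0},{"grip":0.085,"dx":-0.26,"dy":0.435,"dz":-0.06,"yaw":0},{"grip":0.085,"dx":-0.26,"dy":0.435,"dz":-0.06,"yaw":0},{"grip":0.085,"dx":-0.26,"dy":0.435,"dz":-0.06,"yaw":0},{"grip":0.085,"dx":-0.26,"dy":0.435,"dz":-0.06,"yaw":0}]'
python3 - <<'E'
from h import *
o=manip.get_obs();print(o["clock"],o["eef_pos"],o["joints"])
im,d,K,T=cap("wrist");np.savez("wrist1.npz",im=im,d=d,K=K,T=T);cv2.imwrite("pics/w1.png",im)
for t in("rail_foot","rail_end","foot","guard"):print(t,manip.landmark_of("wrist",t))
E
```

```text
clock: 1.88
eef_pos: [520.7, 131.7, 464.6]
orientation: [[0.371, 0.929, -0.001], [0.929, -0.371, 0.0], [0.0, -0.001, -1.0]]
ft_force: [-0.4, -0.7, 0.3]
gripper_width: 0.995
1.875 [520.65220229 131.71742552 464.5532777 ] [ 2.25103382e-02  2.48911777e-02  1.62200560e+00  4.93739475e-04
  1.49528674e+00 -1.16861886e+00]
rail_foot [{'at': [273.3, 188.2], 'confidence': 0.64}]
rail_end []
foot [{'at': [285.2, 190.7], 'confidence': 0.74}]
guard [{'at': [353.8, 295.0], 'confidence': 0.97}]
```

View pics/w1.png

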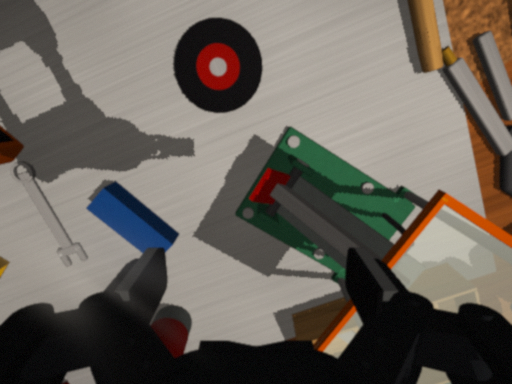

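```bash
python3 - <<'E'
from h import *
a=np.load("wrist1.npz");im,d,K,T=(a[k] for k in("im","d","K","T"))
H,S,V=cv2.split(cv2.cvtColor(im,cv2.COLOR_BGR2HSV))
m=np.zeros(d.shape,bool);m[110:300,225:430]=1
P=pts(m,d,K,T);v,u=np.nonzero(m&(d>0));h,s=H[v,u],S[v,u]
g=(h>40)&(h<95)&(s>80)&(P[:,2]<20)
r=cv2.minAreaRect(P[g][:,:2].astype(np.float32));print("base rect",r,P[g][:,2].mean())
# direction from rail top: gray points, z>60
gray=(s<70)&(P[:,2]>60)&(P[:,2]<235)
red=((h<6)|(h>172))&(s>140)&(P[:,2]>60)
print("red",red.sum(),P[red].mean(0).round(1),cv2.boxPoints(cv2.minAreaRect(P[red][:,:2].astype(np.float32))).round().tolist(),np.percentile(P[red][:,2],[5,50,95]))
Q=P[gray]
for yaw in(36,37,38,39):
  c,sn=np.cos(np.radians(yaw)),np.sin(np.radians(yaw))
  X=Q[:,0]*c+Q[:,1]*sn;Y=-Q[:,0]*sn+Q[:,1]*c
  # highest points per X bin = rail top
  out=[]
  for x in range(520,640,10):
    k=(X>=x)&(X<x+10)
    if k.sum()<8: continue
    zt=np.percentile(Q[k,2],95);t=k&(Q[:,2]>zt-10)
    out.append((x,k.sum(),round(float(zt)),round(float(np.median(Q[t,2])),1),*np.percentile(Y[t],[3,50,97]).round(1).tolist()))
  print(yaw);[print(o) for o in out] if yaw==37 else print([o[5] for o in out])
E
```

```text
base rect ((627.9974975585938, 198.08880615234375), (218.49551391601562, 173.128662109375), 37.01774978637695) 11.144481508642452
red 666 [544.5 137.7  86.2] [[511.0, 164.0], [548.0, 111.0], [573.0, 128.0], [536.0, 182.0]] [63.67817736 82.10327281 88.38231553]
36
[-209.8, -209.6, -209.6, -209.4, -208.9, -209.0, -208.8, -208.7, -208.7, -202.7, -199.9]
37
(520, np.int64(11), 70, 69.4, -226.2, -219.2, -213.6)
(530, np.int64(141), 78, 73.8, -227.5, -219.0, -210.9)
(540, np.int64(166), 85, 81.2, -228.0, -219.3, -210.9)
(550, np.int64(179), 93, 89.0, -228.0, -218.9, -211.0)
(560, np.int64(293), 100, 96.8, -228.0, -219.2, -211.0)
(570, np.int64(444), 108, 104.7, -228.0, -218.9, -210.8)
(580, np.int64(466), 116, 112.4, -228.1, -219.1, -211.0)
(590, np.int64(491), 123, 120.1, -228.0, -219.1, -210.9)
(600, np.int64(513), 131, 128.4, -228.2, -219.3, -211.0)
(610, np.int64(518), 138, 135.4, -228.3, -218.6, -210.9)
(620, np.int64(357), 135, 134.9, -227.0, -211.1, -210.8)
(630, np.int64(325), 133, 134.5, -211.2, -211.0, -210.8)
38
[-228.5, -228.6, -228.6, -229.3, -228.9, -229.0, -229.6, -229.8, -229.8, -226.9, -221.9, -222.1]
39
[-237.6, -238.1, -238.5, -238.7, -239.3, -239.1, -240.1, -240.1, -240.3, -233.4, -233.0, -233.4]
```

Measured: rail yaw 37.0° and tilt about 37.7°, with rail_foot near (554,143,69). The guard's front edge is about 51 mm beyond the foot. The moves can't tilt the tool, so my plan is:

1. Grip the tube near its lower end.
2. Pivot it in the pads against the foot's top edge.
3. Lay it on the rail.

I'm going to the tube now.

```bash
python3 -m handwheel '[{"grip":0.085,"dx":-0.06,"dy":0.015,"dz":0,"yaw":-10},{"grip":0.085,"dx":-0.478,"dy":0.121,"dz":0.16,"yaw":-52.5},{"grip":0.085,"dx":-0.478,"dy":0.121,"dz":0.16,"yaw":-52.5},{"grip":0.085,"dx":-0.478,"dy":0.121,"dz":0.16,"yaw":-52.5},{"grip":0.085,"dx":-0.478,"dy":0.121,"dz":0.16,"yaw":-52.5},{"grip":0.085,"dx":-0.478,"dy":0.121,"dz":0.16,"yaw":-52.5},{"grip":0.085,"dx":-0.478,"dy":0.121,"dz":0.16,"yaw":-52.5},{"grip":0.085,"dx":-0.478,"dy":0.121,"dz":0.16,"yaw":-52.5},{"grip":0.085,"dx":-0.478,"dy":0.121,"dz":0.16,"yaw":-52.5},{"grip":0.085,"dx":-0.478,"dy":0.121,"dz":0.16,"yaw":-52.5},{"grip":0.085,"dx":-0.478,"dy":0.121,"dz":0.16,"yaw":-52.5}]'
python3 - <<'E'
from h import *
o=manip.get_obs();R=o["orientation"]
im,d,K,T=cap("wrist");H,S,V=cv2.split(cv2.cvtColor(im,cv2.COLOR_BGR2HSV))
P=pts((H>18)&(H<35)&(S>130),d,K,T)
q=P[(P[:,2]>35)&(P[:,2]<48)&(np.hypot(P[:,0]-490,P[:,1]+337)<75)]
r=cv2.minAreaRect(q[:,:2].astype(np.float32));print(len(q),r,q[:,2].mean())
t=lambda w:R.T@(w-o["eef_pos"])
c=np.r_[r[0],20];print("centre in tool",t(c).round(1), "x axis deg",np.degrees(np.arctan2(R[1,0],R[0,0])),o["joints"].round(2))
E
```

```text
clock: 3.5
eef_pos: [456.8, -356.1, 304.9]
orientation: [[-0.513, 0.859, 0.0], [0.859, 0.513, 0.0], [0.0, 0.0, -1.0]]
ft_force: [0.3, 0.0, 0.3]
gripper_width: 0.997
6305 ((488.97418212890625, -337.72869873046875), (119.89805603027344, 40.05361557006836), 30.795557022094727) 39.36955104634688
centre in tool [ -0.8  37.  284.9] x axis deg 120.84534167480835 [-0.87  0.26  1.68  0.    1.2  -2.98]
```

```bash
python3 -m handwheel '[{"grip":0.085,"dx":0,"dy":0,"dz":0.06,"yaw":0},{"grip":0.085,"dx":0,"dy":0,"dz":0.105,"yaw":0},{"grip":0.085,"dx":0,"dy":0,"dz":0.124,"yaw":0},{"grip":0.085,"dx":0,"dy":0,"dz":0.124,"yaw":0},{"grip":0.03,"dx":0,"dy":0,"dz":0.124,"yaw":0},{"grip":0.03,"dx":0,"dy":0,"dz":0.124,"yaw":0},{"grip":0.03,"dx":0,"dy":0,"dz":0.124,"yaw":0},{"grip":0.03,"dx":0,"dy":0,"dz":0.124,"yaw":0},{"grip":0.03,"dx":0,"dy":0,"dz":0.124,"yaw":0},{"grip":0.03,"dx":0,"dy":0,"dz":0.09,"yaw":0},{"grip":0.03,"dx":0,"dy":0,"dz":0.05,"yaw":0},{"grip":0.03,"dx":0,"dy":0,"dz":0.0,"yaw":0}]'
cat > tube.py <<'E'
from h import *
# yellow tube held: points near the grasp, in rail-yaw frame and tool frame
def look(cam,save=None):
    o=manip.get_obs();R=o["orientation"]
    im,d,K,T=cap(cam)
    if save: cv2.imwrite(save,im)
    H,S,V=cv2.split(cv2.cvtColor(im,cv2.COLOR_BGR2HSV))
    P=pts((H>18)&(H<35)&(S>110),d,K,T)
    L=(P-o["eef_pos"])@R   # tool coords
    k=(abs(L[:,0])<35)&(L[:,1]>-60)&(L[:,1]<150)&(L[:,2]>60)&(L[:,2]<260);L=L[k];P=P[k]
    return o,R,L,P
if __name__=="__main__":
    import sys
    for cam in sys.argv[1:]:
        o,R,L,P=look(cam,f"pics/t_{cam}_{manip.get_obs()['clock']:.1f}.png")
        print(cam,o["clock"],o["eef_pos"].round(1),"F",o["ft_force"].round(1),"w",round(o["gripper_width"],3),len(L))
        if len(L)<50: continue
        # side rect in tool y,z
        r=cv2.minAreaRect(L[:,1:].astype(np.float32));print("yz rect",r,"x",np.percentile(L[:,0],[2,50,98]).round(1))
        # top face: plane fit of points with upward-ish normals -> min z per y bin
        b=[(y,np.percentile(L[(L[:,1]>=y)&(L[:,1]<y+8),2],8).round(1)) for y in range(-40,120,8) if ((L[:,1]>=y)&(L[:,1]<y+8)).sum()>15]
        print("top",b)
E
python3 tube.py wrist scene
```

```text
clock: 5.05
eef_pos: [455.5, -356.3, 304.2]
orientation: [[-0.512, 0.859, -0.003], [0.859, 0.512, 0.003], [0.004, -0.001, -1.0]]
ft_force: [0.8, -0.2, -4.7]
gripper_width: 0.458
wrist 5.05 [ 455.5 -356.3  304.2] F [ 0.8 -0.2 -4.7] w 0.458 13263
yz rect ((6.091560363769531, 123.42322540283203), (55.18214797973633, 103.51018524169922), 3.093118906021118) x [-25.   -5.8  13.7]
top [(-24, np.float64(134.1)), (-16, np.float64(94.6)), (-8, np.float64(133.7)), (0, np.float64(133.8)), (8, np.float64(133.9)), (16, np.float64(133.9)), (24, np.float64(134.0))]
scene 5.1 [ 457.5 -358.3  313. ] F [ 5.4 -3.7  1.4] w 0.457 897
yz rect ((43.99175262451172, 153.56423950195312), (119.01008605957031, 81.55046844482422), 31.61565399169922) x [-21.   -7.3  19.3]
top [(-8, np.float64(138.5)), (0, np.float64(140.2)), (8, np.float64(122.0)), (16, np.float64(102.4)), (24, np.float64(139.9)), (32, np.float64(139.9)), (40, np.float64(139.5)), (48, np.float64(140.3)), (56, np.float64(140.0)), (64, np.float64(139.8)), (72, np.float64(140.3)), (80, np.float64(139.9)), (88, np.float64(140.3)), (96, np.float64(140.4))]
```

The grip is firm: the tube is level and stays level even though it's held off-centre. Next I'll move to the robot side of the foot plate.

```bash
python3 -m handwheel '[{"grip":0.03,"dx":0.05,"dy":0.033,"dz":0,"yaw":0},{"grip":0.03,"dx":0.1,"dy":0.067,"dz":0,"yaw":0},{"grip":0.03,"dx":0.15,"dy":0.1,"dz":0,"yaw":0},{"grip":0.03,"dx":0.2,"dy":0.133,"dz":0,"yaw":-2},{"grip":0.03,"dx":0.25,"dy":0.167,"dz":0,"yaw":-4},{"grip":0.03,"dx":0.3,"dy":0.2,"dz":0,"yaw":-6.2},{"grip":0.03,"dx":0.34,"dy":0.226,"dz":0,"yaw":-6.2},{"grip":0.03,"dx":0.36,"dy":0.24,"dz":0,"yaw":-6.2},{"grip":0.03,"dx":0.3685,"dy":0.2455,"dz":0,"yaw":-6.2},{"grip":0.03,"dx":0.3685,"dy":0.2455,"dz":0,"yaw":-6.2},{"grip":0.03,"dx":0.3685,"dy":0.2455,"dz":0,"yaw":-6.2}]'
python3 tube.py scene wrist
```

```text
clock: 6.52
eef_pos: [478.5, 84.2, 304.4]
orientation: [[-0.601, 0.799, -0.001], [0.799, 0.601, -0.0], [0.0, -0.001, -1.0]]
ft_force: [-0.3, 0.2, -4.8]
gripper_width: 0.456
scene 6.525 [478.5  84.2 304.4] F [-0.3  0.2 -4.8] w 0.456 501
yz rect ((38.42680740356445, 140.08984375), (77.99444580078125, 116.03697967529297), 89.34008026123047) x [-26.9 -16.6  16.7]
top [(8, np.float64(108.5)), (16, np.float64(139.2)), (24, np.float64(139.3)), (32, np.float64(140.1)), (40, np.float64(139.6)), (48, np.float64(140.0)), (56, np.float64(139.8)), (64, np.float64(139.6)), (72, np.float64(139.9)), (80, np.float64(139.6)), (88, np.float64(139.8))]
wrist 6.575 [478.6  84.2 304.5] F [-0.2 -0.3 -4.9] w 0.461 13191
yz rect ((4.945669174194336, 133.6319122314453), (54.35454177856445, 101.82089233398438), 3.665498733520508) x [-20.5  -1.3  18.1]
top [(-24, np.float64(142.8)), (-16, np.float64(119.6)), (-8, np.float64(142.5)), (0, np.float64(142.6)), (8, np.float64(142.7)), (16, np.float64(142.8)), (24, np.float64(142.8))]
```

```bash
python3 -m handwheel '[{"grip":0.03,"dx":0,"dy":0,"dz":0.03,"yaw":0},{"grip":0.03,"dx":0,"dy":0,"dz":0.037,"yaw":0},{"grip":0.03,"dx":0,"dy":0,"dz":0.044,"yaw":0},{"grip":0.03,"dx":0,"dy":0,"dz":0.05,"yaw":0},{"grip":0.03,"dx":0,"dy":0,"dz":0.05,"yaw":0}]'
python3 tube.py scene
```

```text
clock: 7.25
eef_pos: [478.8, 84.2, 256.1]
orientation: [[-0.602, 0.799, -0.001], [0.799, 0.602, -0.002], [-0.001, -0.001, -1.0]]
ft_force: [-6.3, -4.4, 4.5]
gripper_width: 0.461
scene 7.25 [478.8  84.2 256.1] F [-6.3 -4.4  4.5] w 0.461 486
yz rect ((35.65404510498047, 134.23329162597656), (79.19947814941406, 119.41183471679688), 78.42119598388672) x [-26.2 -17.6  17.5]
top [(8, np.float64(104.2)), (16, np.float64(135.5)), (24, np.float64(134.3)), (32, np.float64(132.4)), (40, np.float64(129.5)), (48, np.float64(128.7)), (56, np.float64(128.0)), (64, np.float64(125.8)), (72, np.float64(124.1)), (80, np.float64(122.3)), (88, np.float64(121.6))]
```

The pivot works: the tube is now at about 11°, with about 9 N vertical. Continuing.

```bash
python3 -m handwheel '[{"grip":0.03,"dx":0,"dy":0,"dz":0.007,"yaw":0},{"grip":0.03,"dx":0,"dy":0,"dz":0.014,"yaw":0},{"grip":0.03,"dx":0,"dy":0,"dz":0.021,"yaw":0},{"grip":0.03,"dx":0,"dy":0,"dz":0.028,"yaw":0},{"grip":0.03,"dx":0,"dy":0,"dz":0.034,"yaw":0},{"grip":0.03,"dx":0,"dy":0,"dz":0.034,"yaw":0}]'
python3 tube.py scene
```

```text
clock: 8.05
eef_pos: [479.8, 84.6, 222.5]
orientation: [[-0.601, 0.799, 0.003], [0.799, 0.601, -0.0], [-0.002, 0.003, -1.0]]
ft_force: [-1.0, -0.6, 2.5]
gripper_width: 0.459
scene 8.05 [479.8  84.6 222.5] F [-1.  -0.6  2.5] w 0.459 447
yz rect ((11.125259399414062, 139.08213806152344), (73.19361877441406, 166.41221618652344), 51.120452880859375) x [-27.3 -17.5  19. ]
top [(8, np.float64(98.4)), (16, np.float64(108.9)), (24, np.float64(116.6)), (32, np.float64(109.6)), (40, np.float64(104.8)), (48, np.float64(99.2)), (56, np.float64(94.0)), (64, np.float64(87.8)), (72, np.float64(86.6)), (80, np.float64(103.1)), (88, np.float64(114.2))]
```

```bash
python3 -m handwheel '[{"grip":0.03,"dx":0,"dy":0,"dz":-0.01,"yaw":0},{"grip":0.03,"dx":0,"dy":0,"dz":-0.06,"yaw":0},{"grip":0.03,"dx":0,"dy":0,"dz":-0.11,"yaw":0},{"grip":0.03,"dx":0,"dy":0,"dz":-0.11,"yaw":0},{"grip":0.03,"dx":0,"dy":0,"dz":-0.11,"yaw":0}]'
python3 - <<'E'
from tube import *
import numpy as np
o,R,L,P=look("scene","pics/lift.png")
np.save("L.npy",L)
print(o["eef_pos"],o["clock"])
# RANSAC-ish: brute-force lines for each face: project yz; exterior hull edges
h=cv2.convexHull(L[:,1:].astype(np.float32))
# top face points: grow from ridge
best=None
for i in range(3000):
    a,b,c=L[np.random.randint(len(L),size=3)];n=np.cross(b-a,c-a)
    if np.linalg.norm(n)<50: continue
    n/=np.linalg.norm(n)
    if abs(n[2])<0.6 or abs(n[0])>.15: continue
    k=abs((L-a)@n)<1.5
    if best is None or k.sum()>best.sum(): best=k
q=L[best];c0=q.mean(0);n=np.linalg.svd(q-c0)[2][2];n*=-np.sign(n[2])
print("top plane",best.sum(),c0.round(1),n.round(3),"pitch",np.degrees(np.arctan2(-n[1],-n[2])).round(2),"roll",np.degrees(n[0]).round(2))
ax=np.array([0,-n[2],n[1]]);ax/=np.linalg.norm(ax)
s=(L-c0)@ax; hh=(L-c0)@n
print("ax",ax.round(3),"s pct",np.percentile(s,[0,1,50,99,100]).round(1),"x on top",np.percentile(q[:,0],[1,99]).round(1))
far=c0+ax*np.percentile(s[abs(hh)<3],99.); print("far top edge",far.round(1),"centre",(far-60*ax-20*n)[1:].round(1))
u=L[abs(hh)<3]; 
a=np.load("scene0.npz")
E
python3 tube.py wrist
```

```text
clock: 8.72
eef_pos: [477.8, 85.2, 329.5]
orientation: [[-0.602, 0.799, -0.003], [0.799, 0.602, 0.0], [0.002, -0.002, -1.0]]
ft_force: [0.0, -0.4, -5.6]
gripper_width: 0.458
[477.76010803  85.16523362 329.45199027] 8.725
top plane 161 [ -2.7  41.5 108.7] [-0.007 -0.569 -0.822] pitch 34.7 roll -0.39
ax [ 0.     0.822 -0.569] s pct [-78.8 -77.2   0.8  39.4  41. ] x on top [-21.2  18.1]
far top edge [-2.7 74.3 86.1] centre [ 36.3 136.7]
wrist 8.775 [477.5  85.2 328.6] F [ 0.7  0.1 -4.8] w 0.458 12523
yz rect ((-2.905466079711914, 124.82023620605469), (40.451416015625, 89.3834457397461), 3.847917318344116) x [-20.3  -1.2  18.3]
top [(-32, np.float64(156.1)), (-24, np.float64(151.1)), (-16, np.float64(102.2)), (-8, np.float64(140.1)), (0, np.float64(134.8)), (8, np.float64(129.7)), (16, np.float64(128.8))]
```

```bash
python3 - <<'E'
import cv2
im=cv2.imread("pics/lift.png");cv2.imwrite("pics/liftc.png",cv2.resize(im[90:230,220:390],None,fx=4,fy=4,interpolation=cv2.INTER_CUBIC))
E
```

```text
(no output)
```

View pics/liftc.png

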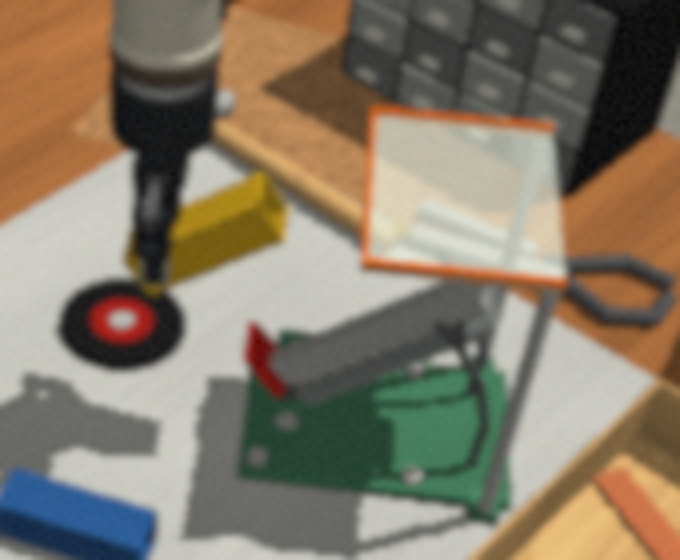

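The picture shows the tube held with its far end up, roughly parallel to the rail, at about 34–35° (top crop around (210,235)). The rest looks unchanged. I'm moving to a hover 30 mm off the rail.

```bash
python3 -m handwheel '[{"grip":0.03,"dx":0.0012,"dy":0.02,"dz":0.025,"yaw":0},{"grip":0.03,"dx":0.0012,"dy":0.045,"dz":0.04,"yaw":0},{"grip":0.03,"dx":0.0012,"dy":0.065,"dz":0.046,"yaw":0},{"grip":0.03,"dx":0.0012,"dy":0.08,"dz":0.047,"yaw":0},{"grip":0.03,"dx":0.0012,"dy":0.08,"dz":0.047,"yaw":0},{"grip":0.03,"dx":0.0012,"dy":0.08,"dz":0.047,"yaw":0}]'
cat > fit.py <<'E'
from tube import *
import sys
RF=np.array([554.5,143.0,68.7]);th=np.radians(37.7);w=np.radians(37.0)
ux=np.array([np.cos(w)*np.cos(th),np.sin(w)*np.cos(th),np.sin(th)]);uy=np.array([-np.sin(w),np.cos(w),0]);RR=np.c_[ux,uy,np.cross(ux,uy)]
rng=np.random.default_rng(0)
def fit(cam,save=None):
    o,R,L,P=look(cam,save);Q=(P-RF)@RR   # rail frame
    best=None
    for i in range(3000):
        a,b,c=Q[rng.integers(len(Q),size=3)];n=np.cross(b-a,c-a)
        if np.linalg.norm(n)<50: continue
        n/=np.linalg.norm(n)
        if abs(n[2])<0.9: continue
        k=abs((Q-a)@n)<1.5
        if best is None or k.sum()>best.sum(): best=k
    q=Q[best];c0=q.mean(0);n=np.linalg.svd(q-c0)[2][2];n*=np.sign(n[2])
    print(cam,o["clock"],"TCP",o["eef_pos"].round(1),"F",o["ft_force"].round(1),"N",len(Q),best.sum())
    print(" top face at",c0.round(1),"pitch-rail deg",np.degrees(np.arctan2(-n[0],n[2])).round(2),"roll",np.degrees(-n[1]).round(2),
      "x",np.percentile(q[:,0],[.5,99.5]).round(1),"y",np.percentile(q[:,1],[2,98]).round(1),
      "yaw",[round(float(np.degrees(np.arctan(np.polyfit(*zip(*[(x,np.percentile(q[abs(q[:,0]-x)<5,1],p)) for x in range(int(np.percentile(q[:,0],8)),int(np.percentile(q[:,0],92)),6)],),1)[0]))),1) for p in(5,95)])
if __name__=="__main__":
    for c in sys.argv[1:]: fit(c,f"pics/f_{c}_{manip.get_obs()['clock']:.1f}.png")
E
python3 fit.py scene wrist
python3 - <<'E'
from h import *
a=np.load("wrist1.npz");im,d,K,T=(a[k] for k in("im","d","K","T"))
H,S,V=cv2.split(cv2.cvtColor(im,cv2.COLOR_BGR2HSV))
p=pts((H>6)&(H<20)&(S>150),d,K,T);p=p[(p[:,2]>240)&(p[:,2]<268)];X=p[:,0]*.7986+p[:,1]*.6018
print("guard front X",np.percentile(X,[1,3,10,30]),p[:,2].mean())
E
```

```text
clock: 9.57
eef_pos: [540.9, 134.1, 282.4]
orientation: [[-0.602, 0.799, -0.003], [0.799, 0.602, -0.0], [0.002, -0.002, -1.0]]
ft_force: [0.2, -0.2, -4.5]
gripper_width: 0.456
scene 9.575 TCP [540.9 134.1 282.4] F [ 0.2 -0.2 -4.5] N 451 144
guard front X [580.07375898 580.24578827 580.55306371 581.0888611 ] 255.7812209815594Traceback (most recent call last):
  File "fit.py", line 22, in <module>
    for c in sys.argv[1:]: fit(c,f"pics/f_{c}_{manip.get_obs()['clock']:.1f}.png")
                           ~~~^^^^^^^^^^^^^^^^^^^^^^^^^^^^^^^^^^^^^^^^^^^^^^^^^^^^
  File "fit.py", line 20, in fit
    "yaw",[round(float(np.degrees(np.arctan(np.polyfit(*zip(*[(x,np.percentile(q[abs(q[:,0]-x)<5,1],p)) for x in range(int(np.percentile(q[:,0],8)),int(np.percentile(q[:,0],92)),6)],),1)[0]))),1) for p in(5,95)])
                                                                 ~~~~~~~~~~~~~^^^^^^^^^^^^^^^^^^^^^^^^
    return _quantile_unchecked(
        a, q, axis, out, overwrite_input, method, keepdims, weights)
    return _ureduce(a,
                    func=_quantile_ureduce_func,
    ...<5 lines>...
                    overwrite_input=overwrite_input,
                    method=method)
    r = func(a, **kwargs)
    result = _quantile(arr,
                       quantiles=q,
    ...<2 lines>...
                       out=out,
                       weights=wgt)
    slices_having_nans = np.isnan(arr[-1, ...])
                                  ~~~^^^^^^^^^
IndexError: index -1 is out of bounds for axis 0 with size 0
```

```bash
sed -i '/"yaw",\[round/d; s/np.percentile(q\[:,1\],\[2,98\]).round(1),$/np.percentile(q[:,1],[2,98]).round(1))/' fit.py; python3 fit.py scene wrist
```

```text
scene 9.625 TCP [541.  133.9 282.8] F [-0.5 -0.4 -5.6] N 456 144
 top face at [76.1 -2.3 68.4] pitch-rail deg -3.26 roll -1.03 x [  8.3 120.1] y [-18.9  17.4]
wrist 9.675 TCP [541.1 133.9 283.1] F [ 0.1  0.5 -4.4] N 12620 11858
 top face at [28.7 -0.2 69.3] pitch-rail deg -2.91 roll -0.03 x [ 2.7 52.3] y [-19.3  18.8]
```

```bash
python3 -m handwheel '[{"grip":0.03,"dx":0,"dy":0.005,"dz":0.003,"yaw":0},{"grip":0.03,"dx":0,"dy":0.0085,"dz":0.007,"yaw":0},{"grip":0.03,"dx":0,"dy":0.012,"dz":0.0115,"yaw":0},{"grip":0.03,"dx":0,"dy":0.015,"dz":0.015,"yaw":0},{"grip":0.03,"dx":0,"dy":0.0173,"dz":0.018,"yaw":0},{"grip":0.03,"dx":0,"dy":0.0173,"dz":0.018,"yaw":0}]'; python3 fit.py scene wrist
```

```text
clock: 10.48
eef_pos: [555.4, 144.5, 265.6]
orientation: [[-0.602, 0.798, -0.002], [0.798, 0.602, -0.001], [0.0, -0.002, -1.0]]
ft_force: [-4.0, -2.6, -2.2]
gripper_width: 0.457
scene 10.475 TCP [555.4 144.5 265.6] F [-4.  -2.6 -2.2] N 463 126
 top face at [76.6 -3.7 44.4] pitch-rail deg -2.98 roll -0.71 x [ 11.4 125.5] y [-20.   13.7]
wrist 10.525 TCP [555.3 144.5 265.7] F [-4.5 -1.6 -2. ] N 12360 11766
 top face at [31.8 -0.3 44.6] pitch-rail deg -2.49 roll 0.08 x [ 6.  55.3] y [-19.3  18.8]
```

```bash
python3 -m handwheel '[{"grip":0.03,"dx":0,"dy":0.0005,"dz":0.0015,"yaw":0},{"grip":0.03,"dx":0,"dy":0.001,"dz":0.003,"yaw":0},{"grip":0.03,"dx":0,"dy":0.0016,"dz":0.0045,"yaw":0},{"grip":0.03,"dx":0,"dy":0.0021,"dz":0.006,"yaw":0},{"grip":0.03,"dx":0,"dy":0.0021,"dz":0.006,"yaw":0}]'; python3 fit.py scene wrist
```

```text
clock: 11.2
eef_pos: [556.8, 145.6, 261.2]
orientation: [[-0.602, 0.798, -0.002], [0.799, 0.602, -0.001], [0.0, -0.003, -1.0]]
ft_force: [-12.0, -5.4, 9.4]
gripper_width: 0.459
scene 11.2 TCP [556.8 145.6 261.2] F [-12.   -5.4   9.4] N 462 120
 top face at [77.9 -5.1 42.1] pitch-rail deg -0.58 roll 0.64 x [  9.3 125.1] y [-19.7  13.9]
wrist 11.25 TCP [556.8 145.7 261.2] F [-12.3  -4.5   9.8] N 12431 11863
 top face at [30.4 -0.3 40.3] pitch-rail deg 0.27 roll 0.05 x [ 4.1 53.8] y [-19.4  18.8]
```

```bash
python3 -m handwheel '[{"grip":0.03,"dx":0,"dy":-0.0014,"dz":0.0003,"yaw":0},{"grip":0.03,"dx":0,"dy":-0.0026,"dz":0.0011,"yaw":0},{"grip":0.03,"dx":0,"dy":-0.0038,"dz":0.0019,"yaw":0},{"grip":0.03,"dx":0,"dy":-0.005,"dz":0.0026,"yaw":0},{"grip":0.03,"dx":0,"dy":-0.005,"dz":0.0026,"yaw":0}]'; python3 fit.py scene wrist
```

```text
clock: 11.92
eef_pos: [554.3, 143.0, 259.0]
orientation: [[-0.602, 0.799, 0.004], [0.799, 0.602, 0.0], [-0.002, 0.003, -1.0]]
ft_force: [-1.4, -0.5, 6.5]
gripper_width: 0.459
scene 11.925 TCP [554.3 143.  259. ] F [-1.4 -0.5  6.5] N 471 132
 top face at [74.5 -4.5 42.4] pitch-rail deg 0.76 roll -0.19 x [  6.  122.2] y [-20.8  14.5]
wrist 11.975 TCP [554.3 143.  259.1] F [-1.3  0.2  6. ] N 12439 11852
 top face at [26.8 -1.3 40.3] pitch-rail deg 0.3 roll -0.01 x [ 0.6 50.3] y [-20.3  17.8]
```

```bash
python3 -m handwheel '[{"grip":0.03,"dx":0,"dy":-0.001,"dz":0.0008,"yaw":0},{"grip":0.03,"dx":0,"dy":-0.002,"dz":0.0016,"yaw":0},{"grip":0.03,"dx":0,"dy":-0.002,"dz":0.0016,"yaw":0},{"grip":0.03,"dx":0,"dy":-0.002,"dz":0.0016,"yaw":0},{"grip":0.03,"dx":0,"dy":-0.002,"dz":0.0016,"yaw":0}]'; python3 fit.py scene wrist
```

```text
clock: 12.65
eef_pos: [553.1, 142.0, 258.1]
orientation: [[-0.602, 0.799, 0.006], [0.799, 0.602, 0.001], [-0.003, 0.005, -1.0]]
ft_force: [-0.3, 1.0, 7.2]
gripper_width: 0.462
scene 12.65 TCP [553.1 142.  258.1] F [-0.3  1.   7.2] N 471 129
 top face at [73.2 -5.5 42.3] pitch-rail deg -0.04 roll -0.29 x [  5.4 119.1] y [-21.5  12.5]
wrist 12.7 TCP [553.1 142.  258.1] F [0.1 0.8 8.6] N 12411 11827
 top face at [25.3 -1.4 40.3] pitch-rail deg 0.34 roll -0.13 x [-1.  48.7] y [-20.5  17.6]
```

```bash
python3 -m handwheel '[{"grip":0.03,"dx":0.0005,"dy":-0.0012,"dz":0.0009,"yaw":0},{"grip":0.03,"dx":0.001,"dy":-0.0024,"dz":0.0018,"yaw":0},{"grip":0.03,"dx":0.001,"dy":-0.0024,"dz":0.0018,"yaw":0},{"grip":0.03,"dx":0.001,"dy":-0.0024,"dz":0.0018,"yaw":0}]'; python3 fit.py wrist; cd pics; ls f_wrist*
```

```text
clock: 13.25
eef_pos: [552.0, 141.7, 258.1]
orientation: [[-0.601, 0.799, 0.011], [0.799, 0.601, 0.002], [-0.005, 0.011, -1.0]]
ft_force: [3.6, 3.2, 11.3]
gripper_width: 0.463
wrist 13.25 TCP [552.  141.7 258.1] F [ 3.6  3.2 11.3] N 12455 11867
 top face at [25.  -1.3 40.4] pitch-rail deg 0.59 roll -0.17 x [-1.3 48.4] y [-20.4  17.7]
f_wrist_10.5.png
f_wrist_11.2.png
f_wrist_12.0.png
f_wrist_12.7.png
f_wrist_13.2.png
f_wrist_9.7.png
```

The tube has stopped and the along-rail force is rising, so it's on the foot. I'll press a little more and hold.

```bash
python3 -m handwheel '[{"grip":0.03,"dx":0,"dy":-0.001,"dz":0.0007,"yaw":0},{"grip":0.03,"dx":0,"dy":-0.0018,"dz":0.0013,"yaw":0},{"grip":0.03,"dx":0,"dy":-0.0018,"dz":0.0013,"yaw":0},{"grip":0.03,"dx":0,"dy":-0.0018,"dz":0.0013,"yaw":0}]'; python3 fit.py wrist scene; python3 -c "
import cv2,glob
a=cv2.imread(sorted(glob.glob('pics/f_scene_*'),key=lambda s:float(s.split('_')[-1][:-4]))[-1]);b=cv2.imread(sorted(glob.glob('pics/f_wrist_*'),key=lambda s:float(s.split('_')[-1][:-4]))[-1])
import numpy as np
cv2.imwrite('pics/press.png',np.hstack([cv2.resize(a[100:230,260:370],(400,473),interpolation=2),cv2.resize(b[60:370,130:392],(400,473))]))"
```

```text
clock: 13.8
eef_pos: [551.4, 141.3, 258.1]
orientation: [[-0.601, 0.799, 0.015], [0.799, 0.601, 0.004], [-0.006, 0.015, -1.0]]
ft_force: [5.0, 6.5, 15.6]
gripper_width: 0.459
wrist 13.8 TCP [551.4 141.3 258.1] F [ 5.   6.5 15.6] N 12436 11880
 top face at [24.8 -1.4 40.5] pitch-rail deg 0.85 roll -0.32 x [-1.4 48.3] y [-20.4  17.7]
scene 13.85 TCP [551.4 141.3 258.1] F [ 3.9  6.4 15.1] N 473 131
 top face at [72.1 -5.4 43. ] pitch-rail deg 0.8 roll -1.37 x [  4.7 118. ] y [-21.7  13. ]
```

View pics/press.png

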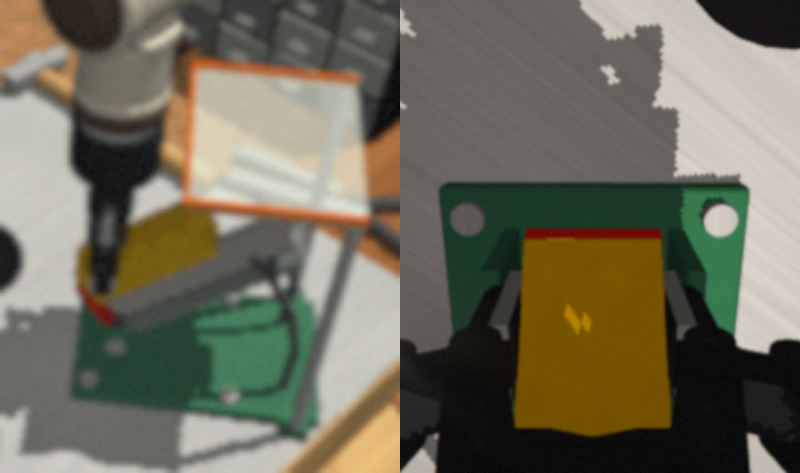

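The left crop shows the tube lying along the rail under the guard. The right crop shows its end flush on the red foot (red strip at (593,234)) and centred. The press measured about 19 N along the rail. Now I'll relax the strain and release.

```bash
python3 -m handwheel '[{"grip":0.03,"dx":0,"dy":0.0012,"dz":-0.001,"yaw":0},{"grip":0.03,"dx":0,"dy":0.002,"dz":-0.0018,"yaw":0},{"grip":0.044,"dx":0,"dy":0.002,"dz":-0.0018,"yaw":0},{"grip":0.06,"dx":0,"dy":0.002,"dz":-0.0018,"yaw":0},{"grip":0.07,"dx":0,"dy":0.002,"dz":-0.0018,"yaw":0},{"grip":0.07,"dx":0,"dy":0.002,"dz":-0.0018,"yaw":0}]'; python3 fit.py wrist
```

```text
clock: 14.65
eef_pos: [549.0, 141.2, 253.8]
orientation: [[-0.602, 0.799, -0.001], [0.799, 0.602, -0.0], [0.0, -0.001, -1.0]]
ft_force: [-0.1, 0.2, -0.7]
gripper_width: 0.819
wrist 14.65 TCP [549.  141.2 253.8] F [-0.1  0.2 -0.7] N 11135 10650
 top face at [22.  -1.5 40.3] pitch-rail deg 0.21 roll -0.1 x [-0.7 42.6] y [-20.6  17.6]
```

```bash
python3 -m handwheel '[{"grip":0.07,"dx":0,"dy":-0.008,"dz":-0.012,"yaw":0},{"grip":0.07,"dx":0,"dy":-0.025,"dz":-0.035,"yaw":0},{"grip":0.07,"dx":0,"dy":-0.055,"dz":-0.075,"yaw":0},{"grip":0.07,"dx":0,"dy":-0.1,"dz":-0.11,"yaw":0},{"grip":0.07,"dx":0,"dy":-0.12,"dz":-0.13,"yaw":0},{"grip":0.07,"dx":0,"dy":-0.12,"dz":-0.13,"yaw":0}]'
python3 - <<'E'
from fit import *
for cam in("scene","wrist"):
    im,d,K,T=cap(cam);cv2.imwrite(f"pics/end_{cam}.png",im)
    H,S,V=cv2.split(cv2.cvtColor(im,cv2.COLOR_BGR2HSV));P=pts((H>18)&(H<35)&(S>110),d,K,T);Q=(P-RF)@RR
    Q=Q[(abs(Q[:,1])<35)&(abs(Q[:,0]-60)<75)&(abs(Q[:,2]-20)<30)]
    q=Q[Q[:,2]>35];r=cv2.minAreaRect(q[:,:2].astype(np.float32));c0=np.median(q,0)
    p=np.polyfit(q[:,0],q[:,2],1);print(cam,len(q),r,"z",c0.round(1),"pitch",np.degrees(np.arctan(p[0])))
a=cv2.imread("pics/end_scene.png")[100:230,260:370];b=cv2.imread("pics/end_wrist.png")
cv2.imwrite("pics/end.png",np.hstack([cv2.resize(a,(381,450),interpolation=2),cv2.resize(b,(400,300))[0:300] if 0 else cv2.copyMakeBorder(cv2.resize(b,(410,308)),0,142,0,0,cv2.BORDER_CONSTANT)]))
E
```

```text
clock: 15.45
eef_pos: [453.1, 68.4, 386.6]
orientation: [[-0.601, 0.8, 0.005], [0.8, 0.601, -0.001], [-0.004, 0.004, -1.0]]
ft_force: [0.6, -0.7, -0.2]
gripper_width: 0.819
scene 284 ((61.866790771484375, -3.446043014526367), (38.87430953979492, 118.10260772705078), 89.37042236328125) z [61.  -8.  41.9] pitch 0.19930952165965762
wrist 2201 ((20.862030029296875, -1.1673164367675781), (45.76613235473633, 40.05990219116211), 0.0007357652066275477) z [21.1 -1.1 39.5] pitch 0.1534089328597175
```

View pics/end.png

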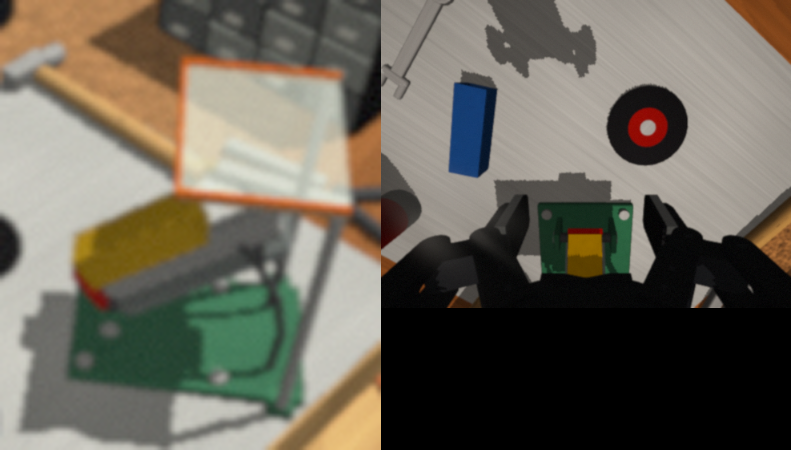

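The final view shows the tube flat and straight on the rail, with its end at the red foot (wrist crop (585,230)) and the gripper clear. Handing in.

```bash
python3 -c "
from bench import manip
print(manip.close_job())"
```

```text
the job is handed in; nothing more can be done
None
```

The yellow tube is released and lies flat on the rail under the guard, with its lower end against the red foot plate. I handed the job in at about 15.6 s of the 38 s; the hand-in gives no verdict.

- **How it was done:** I took the largest of the three yellow tubes, gripped near its lower end. The moves could not tilt the tool, so I pivoted the tube in the pads against the foot's top edge to about 35° (rail about 37.7°). I then laid it down, slid it about 6 mm to the foot, pressed, relaxed, opened and backed away.
- **Press:** The tool force along the rail rose to about 19 N while the tube had stopped moving. Part of that may be rail friction, so the foot itself saw somewhat less. I held it there well beyond 0.15 s.
- **Last checks:**

| Check | Result |
|---|---|
| Pitch against the rail | about 0.2° |
| Yaw against the rail | within 1° |
| Top face above the rail | 39.5 mm (wrist camera), 41.9 mm (scene camera) |
| Middle line off the rail's | -1.2 mm (wrist), -3.4 mm (scene) |
| Wrist force after release | about zero |

- **Where the cameras disagreed:** The lower end came out at about -2 mm (wrist) and +3 mm (scene) from my estimate of the foot plane. The estimate is probably off by 1–2 mm, and the pictures show contact.
- **Not measured:** I did not measure the rail's tilt or the other bench items again. In the last pictures the rest and the bystanders in view looked unmoved, and I saw no sign of touching the guard.

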